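# Raise the drying cabinet's window to the pointer

### The arm

A 6-joint arm with a two-finger parallel gripper is mounted at the origin on the work surface. World frame = base frame: x ahead of the robot, y to its left, z up, the work surface at z = 0. Lengths are in m, angles in rad, forces in N, time in s.
With the tool pointing down it reaches from about 0.225 to 0.875 m from the base axis. Payload 3.4 kg.
Tool frame: the origin (TCP) lies on the centre line of the jaws, within the pads' length; the fingertips stand 11 mm ahead of it and the grasp point (between the pads) lies 8 mm behind it; z points along the fingers, y is the direction in which the jaws open and shut (so a half turn about z gives the same grasp; the last joint's range is limited). The gripper opens to 85 mm and grips with 20 to 120 N. Pads are 22 mm wide; open, the fingers measure 114 mm over their backs; the gripper's body (76 mm by 85 mm) begins 54 mm behind the grasp point. The pads swing forward as they close: fully open they stand 13 mm farther back than shut.
Start: joints at [-1.34, 0.276, 1.505, -0, 1.361, -0.121], TCP at [0.198, -0.54, 0.21] pointing down, gripper open.
Joint ranges: [-2.89, 2.89], [-0.75, 2.08], [0.22, 2.7], [-1.18, 4.32], [0.11, 2.71], [-2.7, 2.7]. Speed limits (rad/s): [2.57, 2.57, 3.14, 3.14, 3.14, 3.14].

### API

Orientations are given as a unit quaternion [w, x, y, z].
In Python, from bench import env gives the robot as it stands. The module is installed in compiled form; this text tells all that it offers.
- The arm moves only by the shell command python3 -m creep 'ROWS' [OPENING] [FORCE]. ROWS is JSON, a list of rows, each a list of 2 entries, a list of its own where there are three numbers: the shift along the tool's x, y, z in m, then the turn, a rotation vector about the tool's x, y, z in rad. In form: [[[tx, ty, tz], [wx, wy, wz]], ...]. A call has 1 to 12 rows; each row is the pose to reach, as a shift and turn from the pose commanded when the call began, along the tool's axes at that moment; what a row does not reach only later rows make up. A row lasts 1/8 s, in which the tool goes at most 62.5 mm and 10.7 degrees, less where a joint would pass 70% of its speed; a pose out of reach is approached as far as the arm can. A call with a gripper value outside its range is refused whole. OPENING is the opening, from 0 (shut) to 1 (fully open), set as the call begins (- or left out, the last holds). The fingers move at their own pace and stop on an object; FORCE is the grip in N (left out, the last holds). Time passes only in rows, so rows that repeat a pose let the fingers close. It gives the time, the measured TCP pose, the force and the opening at its end, in the units of the state.
- env.sense(): the state, without advancing time (a new reading comes with each control period).
- env.grab_frame(name): name is "side" or "top" or "wrist"; returns the picture (384x512x3 uint8, red, green, blue); there is no depth.
- env.camera_model(name): a dict with "vfov" (degrees; the focal length in pixels is half the picture's height over the tangent of half this angle, whatever the lens; pixels are square), "cx", "cy" (the principal point, pixels), "T" (4x4, takes a point from camera to world coordinates). Camera axes: x right, y down, z forward; pixel columns grow to the right and rows downward; lengths in m; the calibration is good to about 2 mm. A picture is of the moment at which its call begins: read the wrist's pose just before it. camera_model takes no time and is no camera call; for the wrist camera it gives the pose at the moment of the call.
- env.finish_job(): hands the job in, once; it reports no verdict.
The state is a dict: "time": time; "joint_pos": joint angles; "dq": joint speeds; "joint_efforts": joint torques, N m; "position": TCP position; "ee_rot": TCP orientation; "force": force on the tool from outside, world axes, zero at the start; "wrist_torque": the same for the moment, N m; "finger_gap": finger opening in m.
Only numpy, scipy, OpenCV 4.12 (cv2) and the standard library are available. Lean on these libraries where they do the work, as an engineer would, in place of code of your own. Each camera call takes 0.05 s, during which the arm holds its last target.

### The job

Open the drying cabinet so that the rinsed trial frame can air: with your fingertips beneath the lip of the counterweighted window, gently push the window up its sloping face until the lip is level with the pointer on the left jamb, then let go and move clear. Only push: do not pinch the lip, do not shift the pointer, and leave everything that stands in and around the cabinet where it is.

Things in the scene. Friction and masses are not known exactly. Their poses are not given: they have to be found in the camera images.
- cabinet: white drying cabinet fixed to the table, 300 deep, 380 wide, 340 mm high; origin under its centre, x from its front (robot side) to its back, y to its left, z up; place and yaw vary. Its upright front wall (x = -150 mm) is 80 mm high; from there the window face leans back 45 degrees, rising to the back, up to the top
- sash (a joint): travel (m) of the sliding window up the leaning face: 0 = shut, 0.18 = its upper stop. It moves parallel to the face (equally back and up). The hidden counterweight balances it: it stays where it is left, and 2 to 5 N along the face moves it
- lip (a point): dark push lip: bar 220 mm wide, 10 mm thick, standing out 32 mm square from the window's bottom rail. Origin: middle of its root at the rail's face, mid-thickness; z up along the face (the way it travels), y to the cabinet's left, x square into the face. The lip spans x -32 to 0 mm; its underside is at z -5 mm
- lip_line (a point): point at mid-thickness, mid-depth and mid-width of the lip; axes as lip. Below the lip the flat face of the aluminium bottom rail goes on for 33 mm to the window's lower edge, which when shut is 5 mm above the top of the front wall
- pointer (a joint): where the height pointer is set on the left jamb (m along the face), on the same scale as sash: the lip is level with the pointer when sash equals pointer. Stiff (20 N); leave it as set
- pointer_tip (a point): tip of the dark tapered pointer (block 34 x 22 mm on the left jamb, with a taper reaching inward over the window's edge and an aluminium clamp knob standing out about 30 mm from the face); axes as lip. The tip is 128 mm left of the lip's middle, 18 mm beyond the lip's end, and passes clear of it
- trial_frame: dark wire trial frame, 100 x 127 x 49 mm, inside the cabinet; origin at its underside below the bridge. Bystander
- lens_tray: grey plastic tray 130 x 90 x 24 mm with dividers, inside the cabinet; origin at the centre of its underside. Bystander
- spectacles: turquoise spectacles, about 100 mm wide, 127 mm long, 45 mm high, standing with the arms open; origin at the underside below the bridge. Bystander
- occluder: flat black eye paddle, disc 58 mm across with a 126 mm handle, 6 mm thick, lying on the table just before the cabinet; origin under the disc. Bystander
- penlight: aluminium pen torch, 120 mm long, 14 mm thick, lying on the table just before the cabinet; origin under its middle. Bystander
- drops: small green bottle, 42 mm diameter, 90 mm high; origin under its centre. Bystander
- lens_case: closed black case 100 x 65 x 32 mm; origin under its centre. Bystander
- pot: open white ceramic pot, 64 mm diameter, 55 mm high; origin under its centre. Bystander

How it is judged:
On the way:
1. the fingers push the lip from beneath and the window rises (contact force between the fingers and sash_c0 above 0.5 N and velocity of joint sash above 0.003 m/s), for 0.1 s.
At the end, for the whole second after the job is handed in: the middle of the lip is within 7 mm of the pointer tip, measured along the sloping face, and the window is at rest; the pointer is where it was set (within 5 mm) and nothing else has been moved by more than 15 mm (z of lip_line in the frame of pointer_tip between -0.007 and 0.007 m and velocity of joint sash between -0.005 and 0.005 m/s and distance of each of trial_frame, lens_tray, spectacles, occluder, penlight, drops, lens_case, pot from where it was at the start of the episode below 0.015 m and distance of pointer_tip from where it was at the start of the episode below 0.005 m); the robot touches nothing.
It fails at once if the lip is pinched between the fingers (touched by them on top and underneath at once) (contact force between the fingers and sash_c0 above 1 N and contact force between the fingers and sash_c2 above 1 N).
It fails at once if the lip is strained (pressed with more than 40 N) (contact force between the fingers and sash_c0 above 40 N).
It fails at once if the pointer is shifted by more than 5 mm (distance of pointer_tip from where it was at the start of the episode above 0.005 m).
It fails at once if a bystander (frame, tray, spectacles, paddle, torch, bottle, case or pot) is moved by more than 15 mm or lifted (distance of any of trial_frame, lens_tray, spectacles, occluder, penlight, drops, lens_case, pot from where it was at the start of the episode above 0.015 m).
It also fails if it takes over 42 s, if anything falls off the work surface, if the arm or the gripper's body presses on something with over 40 N, if the wrist force passes 120 N, or if a joint passes its speed limit or range.

## Working session

There is one attempt and no reset: what is moved stays moved. The work goes in short steps, Python scripts to look and compute and a shell command to move; the robot and the scene stay as the last step left them, time stands still between calls to the robot, and variables do not carry over. Pictures are saved under pics/ and viewed, and the job is handed in when it is done.

```bash
mkdir -p pics
python3 - <<'E'
from bench import env
import cv2,numpy as np
np.set_printoptions(precision=4,suppress=True)
s=env.sense();print(s)
for n in("side","top","wrist"):
    m=env.camera_model(n);print(n,m['vfov'],m['cx'],m['cy'],m['T'])
    cv2.imwrite(f'pics/{n}0.png',cv2.cvtColor(env.grab_frame(n),cv2.COLOR_RGB2BGR))
E
```

```text
{'time': 0.0, 'joint_pos': array([-1.34  ,  0.2766,  1.5061, -0.    ,  1.3607, -0.121 ]), 'dq': array([-0.0008,  0.0002, -0.0003, -0.0004,  0.0011, -0.0001]), 'joint_efforts': array([  0.0024, -41.6762, -24.5803,   0.0001,   0.0108,  -0.    ]), 'position': array([ 0.198 , -0.5392,  0.2095]), 'ee_rot': array([-0.0009,  0.9846,  0.175 , -0.0001]), 'force': array([-0.2637, -0.1454, -0.1185]), 'wrist_torque': array([-0.003 , -0.004 , -0.0213]), 'finger_gap': 0.08558542262471347}
side 43.149177572344996 251.02728700681757 189.10742794415452 [[-0.4417  0.8562 -0.268   0.895 ]
 [ 0.8971  0.4234 -0.1263  0.1703]
 [ 0.0054 -0.2963 -0.9551  1.4082]
 [ 0.      0.      0.      1.    ]]
top 53.214413127238274 259.134863386322 189.2367874137632 [[ 0.0269 -0.9841  0.1757  0.2788]
 [-0.9995 -0.0236  0.021  -0.0054]
 [-0.0165 -0.1762 -0.9842  1.4292]
 [ 0.      0.      0.      1.    ]]
wrist 59.586825957918926 254.616382664341 196.68147068988938 [[ 0.3443 -0.898  -0.2738  0.2677]
 [-0.9389 -0.3299 -0.0986 -0.5149]
 [-0.0018  0.291  -0.9567  0.3715]
 [ 0.      0.      0.      1.    ]]
```

View pics/side0.png

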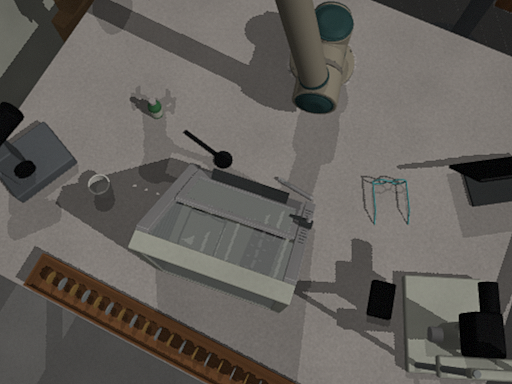

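View pics/top0.png

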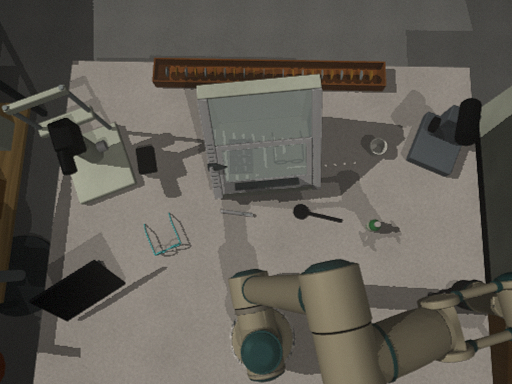

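View pics/wrist0.png

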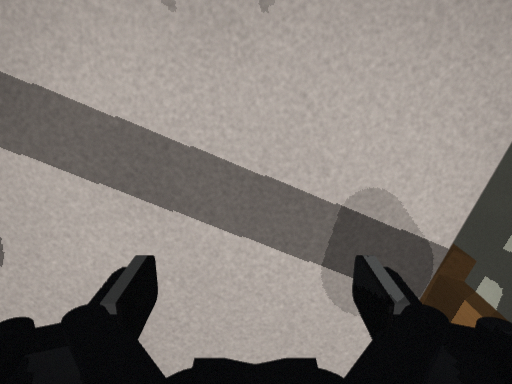

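The top view shows the cabinet around (260,140), with the lip as a dark bar at about (267,184) and the pointer at about (215,167). In the side view the lip is at about (250,185) and the pointer at about (301,220). I'll enlarge both.

Run:
```python
import cv2
a=cv2.imread('pics/side0.png')[150:310,120:330];cv2.imwrite('pics/side0c.png',cv2.resize(cv2.convertScaleAbs(a,alpha=1.5),None,fx=3.7,fy=3.7,interpolation=cv2.INTER_CUBIC))
a=cv2.imread('pics/top0.png')[70:230,185:345];cv2.imwrite('pics/top0c.png',cv2.resize(cv2.convertScaleAbs(a,alpha=1.5),None,fx=3.7,fy=3.7,interpolation=cv2.INTER_CUBIC))
```

```text
(no output)
```

View pics/side0c.png

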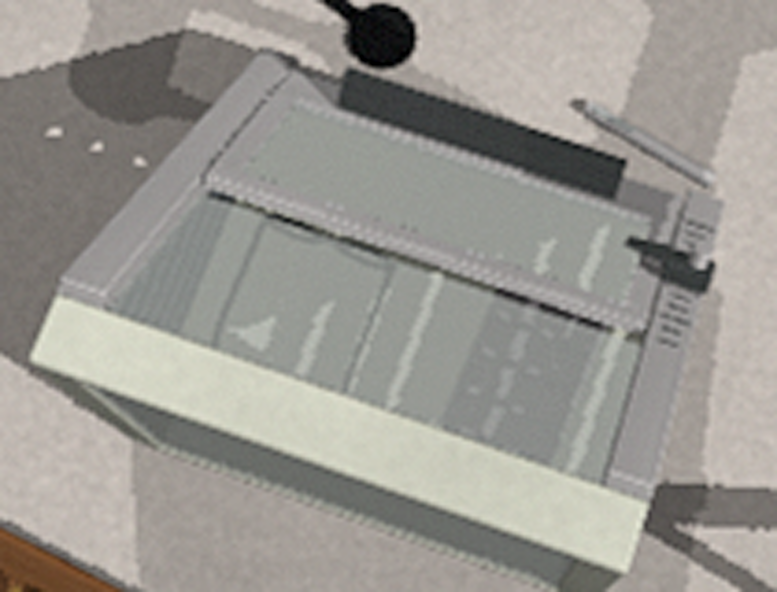

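View pics/top0c.png

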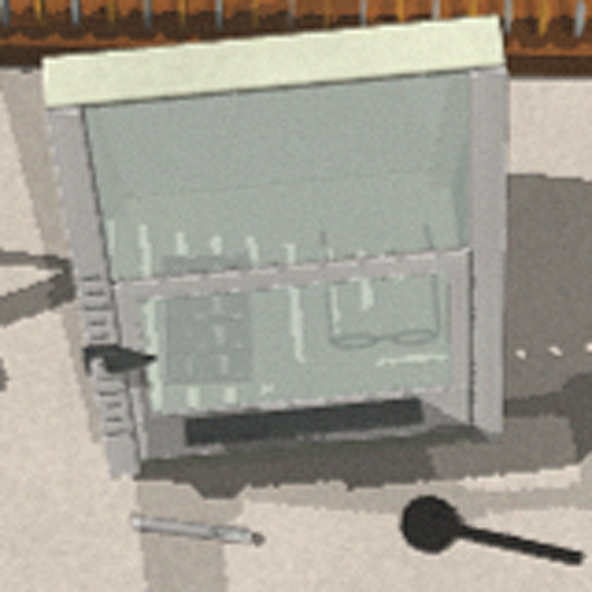

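```bash
cat > h.py <<'E'
import numpy as np
from bench import env
from scipy.optimize import least_squares
from scipy.spatial.transform import Rotation as R
np.set_printoptions(precision=4,suppress=True)
def proj(m,P):
    T=m['T'];f=192/np.tan(np.radians(m['vfov']/2))
    q=(np.atleast_2d(P)-T[:3,3])@T[:3,:3]
    return np.c_[f*q[:,0]/q[:,2]+m['cx'],f*q[:,1]/q[:,2]+m['cy']]
# face frame in cabinet: x square into face, z up along face
c=np.sqrt(.5)
Fx=np.array([c,0,-c]);Fz=np.array([c,0,c]);Fy=np.array([0,1.,0])
O=np.array([-.15,0,.08])
def lipc(x,y,z,s,h): # h: offset of rail face outwards
    return O+Fx*(x-h)+Fy*y+Fz*(.043+s+z)
def world(P,x,y,yaw):
    return R.from_euler('z',yaw).apply(P)+[x,y,0]
E
python3 - <<'E'
from h import *
ms,mt=env.camera_model('side'),env.camera_model('top')
t=lambda *p:np.array(p)/3.7+[185,70]
s_=lambda *p:np.array(p)/3.7+[120,150]
top=[((.15,.19,.34),t(43,57)),((.15,-.19,.34),t(497,15)),((.11,-.19,.34),t(502,66)),((.11,.19,.34),t(47,106))]
side=[((.11,-.19,.34),s_(62,295)),((.11,.19,.34),s_(655,497)),((.15,.19,.34),s_(630,573)),((.15,-.19,.34),s_(30,358))]
ltop=[((-.032,.11,-.005),t(187,445)),((-.032,-.11,-.005),t(425,422)),((0,.11,.005),t(184,418)),((0,-.11,.005),t(420,400))]
lside=[((-.032,-.11,.005),s_(347,70)),((-.032,.11,.005),s_(625,160)),((0,.11,.005),s_(617,195)),((0,-.11,.005),s_(340,105))]
def model(v):
    x,y,yaw,s,p,h,hp=v
    out=[]
    for m,A,L,pt in((mt,top,ltop,t(157,358)),(ms,side,lside,s_(628,242))):
        P=[a for a,_ in A]+[lipc(*a,s,h) for a,_ in L]+[lipc(0,.128,0,p,hp)]
        U=[b for _,b in A]+[b for _,b in L]+[pt]
        out.append(proj(m,world(np.array(P),x,y,yaw))-np.array(U))
    return np.concatenate(out)
f=lambda v:np.r_[model(v).ravel(),(v[5]-.0)/.01,(v[6]-.01)/.02]
r=least_squares(f,[.6,0,0,0.02,.05,0,.01],loss='soft_l1')
print(r.x,np.degrees(r.x[2]));print(model(r.x))
E
```

```text
[0.6623 0.0124 0.1254 0.0079 0.088  0.0132 0.0234] 7.185881893881402
[[-1.0477  0.696 ]
 [ 0.5086 -0.3582]
 [ 0.8277 -1.8982]
 [-1.2167 -0.223 ]
 [-0.2133  0.7448]
 [-0.2835  0.5248]
 [ 0.1971  0.4014]
 [-0.3286 -1.0687]
 [-0.5187  0.2166]
 [-1.6692 -0.3885]
 [-0.3015  1.1235]
 [ 0.8764 -1.5693]
 [-0.1091 -0.7319]
 [-0.3117 -0.4755]
 [ 0.9092  0.3495]
 [-0.1162  0.7565]
 [-0.6966  0.068 ]
 [-0.122   0.1587]]
```

```bash
cat >> h.py <<'E'
CAB=(.6623,.0124,.1254); S0=.008;H0=.0132
def Rt(cab=CAB):
    M=np.c_[Fz,-Fy,Fx]  # tool x,y,z in cabinet
    return R.from_euler('z',cab[2])*R.from_matrix(M)
def rel(P,Rg):
    s=env.sense();q=s['ee_rot'];R0=R.from_quat([q[1],q[2],q[3],q[0]])
    return R0.inv().apply(P-s['position']),(R0.inv()*Rg).as_rotvec()
E
python3 - <<'E'
from h import *
P=world(lipc(-.12,0,-.03,S0,H0),*CAB);print(P)
for Q in (P,):print(*rel(Q,Rt()))
# projected lip root etc
E
```

```text
[ 0.4348 -0.0163  0.189 ]
[ 0.4025 -0.4095  0.0213] [-0.0902  0.782   0.2141]
```

```bash
python3 -m creep '[[[0.02,-0.02,-0.02],[0,0.04,0.01]],[[0.06,-0.06,-0.03],[-0.01,0.12,0.03]],[[0.1,-0.1,-0.03],[-0.02,0.2,0.05]],[[0.14,-0.14,-0.03],[-0.03,0.28,0.08]],[[0.18,-0.18,-0.02],[-0.04,0.36,0.1]],[[0.22,-0.22,-0.01],[-0.05,0.44,0.12]],[[0.26,-0.26,0],[-0.06,0.52,0.14]],[[0.3,-0.3,0.01],[-0.07,0.6,0.16]],[[0.34,-0.34,0.02],[-0.08,0.68,0.18]],[[0.38,-0.38,0.02],[-0.09,0.76,0.2]],[[0.4,-0.41,0.02],[-0.09,0.78,0.214]],[[0.4,-0.41,0.02],[-0.09,0.78,0.214]]]' 0.0 20
python3 - <<'E'
from h import *
import cv2
s=env.sense();print(s['time'],s['position'],s['ee_rot'],s['joint_pos'],s['force'],s['finger_gap'])
m=env.camera_model('wrist');np.save('w1.npy',m['T'])
cv2.imwrite('pics/w1.png',cv2.cvtColor(env.grab_frame('wrist'),cv2.COLOR_RGB2BGR))
E
```

```text
time: 1.65
position: [0.4309, -0.0121, 0.1893]
ee_rot: [-0.025, 0.922, 0.062, 0.38]
force: [-0.8, -0.0, -0.2]
finger_gap: -0.0003
1.65 [ 0.4309 -0.0121  0.1893] [-0.0254  0.9224  0.062   0.3805] [-0.7148 -0.2648  2.4177  1.0046  0.6776  0.006 ] [-0.8212 -0.0356 -0.2063] -0.00033273548366040683
```

View pics/w1.png

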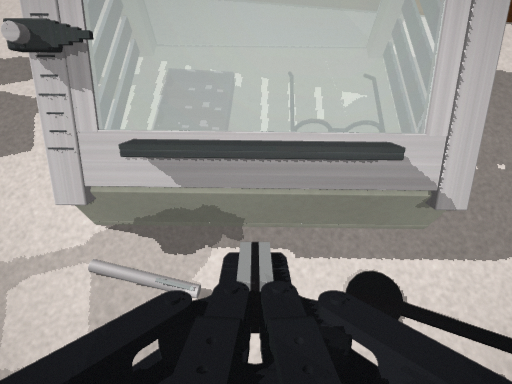

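The wrist view shows the lip at (120..404, 140..160), the rail's lower edge near row 188, the pointer tip at about (93,35), and the closed fingertips at about (255,243). I'll enlarge it to refine these.

Run:
```python
import cv2
a=cv2.imread('pics/w1.png')
b=cv2.convertScaleAbs(a,alpha=1.5)
cv2.imwrite('pics/w1a.png',cv2.resize(b[10:210,30:170],None,fx=3,fy=3,interpolation=cv2.INTER_CUBIC))
cv2.imwrite('pics/w1b.png',cv2.resize(b[110:250,350:490],None,fx=4,fy=4,interpolation=cv2.INTER_CUBIC))
```

```text
(no output)
```

View pics/w1a.png

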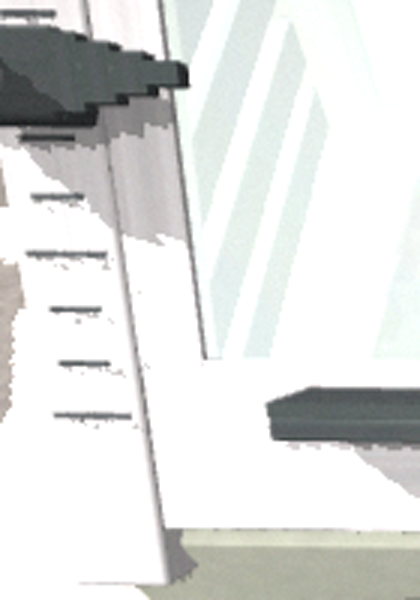

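View pics/w1b.png

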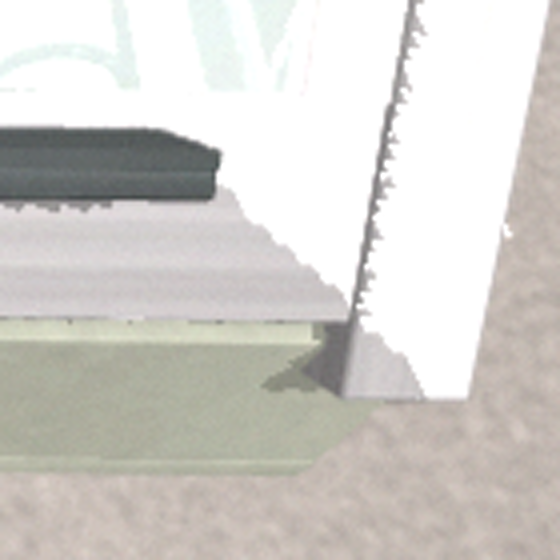

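```bash
cat > fit.py <<'E'
from h import *
ms,mt=env.camera_model('side'),env.camera_model('top')
mw=dict(env.camera_model('wrist'));mw['T']=np.load('w1.npy')
t=lambda *p:np.array(p)/3.7+[185,70]
s_=lambda *p:np.array(p)/3.7+[120,150]
top=[((.15,.19,.34),t(43,57)),((.15,-.19,.34),t(497,15)),((.11,-.19,.34),t(502,66)),((.11,.19,.34),t(47,106))]
side=[((.11,-.19,.34),s_(62,295)),((.11,.19,.34),s_(655,497)),((.15,.19,.34),s_(630,573)),((.15,-.19,.34),s_(30,358))]
ltop=[((-.032,.11,-.005),t(187,445)),((-.032,-.11,-.005),t(425,422)),((0,.11,.005),t(184,418)),((0,-.11,.005),t(420,400))]
lside=[((-.032,-.11,.005),s_(347,70)),((-.032,.11,.005),s_(625,160)),((0,.11,.005),s_(617,195)),((0,-.11,.005),s_(340,105))]
lw=[((-.032,.11,.005),(119.3,145)),((-.032,.11,-.005),(120.3,156)),((0,.11,.005),(131.7,139)),((-.032,-.11,.005),(405,148)),((-.032,-.11,-.005),(403.5,159.7)),((0,-.11,.005),(390,142.5))]
def model(v,only=None):
    x,y,yaw,s,p,h,hp=v
    out=[]
    for m,A,L,pt in((mt,top,ltop,t(157,358)),(ms,side,lside,s_(628,242)),(mw,[],lw,(92.7,34.7))):
        P=[a for a,_ in A]+[lipc(*a,s,h) for a,_ in L]+[lipc(0,.128,0,p,hp)]
        U=[b for _,b in A]+[b for _,b in L]+[pt]
        e=proj(m,world(np.array(P),x,y,yaw))-np.array(U)
        if only is None or m is mw: out.append(e)
    return np.concatenate(out)
f=lambda v:np.r_[model(v).ravel(),(v[5]-.01)/.01,(v[6]-.01)/.02]
r=least_squares(f,[.66,0.01,.12,0.008,.08,0.01,.02],loss='soft_l1')
print(r.x);print(model(r.x)[-7:]);print(model(r.x)[[8,17]])
g=lambda v:np.r_[model(v,1).ravel(),(v[5]-.01)/.005,(v[6]-.02)/.005]
r2=least_squares(g,r.x);print('wrist',r2.x);print(model(r2.x,1))
E
python3 fit.py
```

```text
[0.6624 0.0115 0.1237 0.0058 0.0903 0.0094 0.0227]
[[-1.3368 -0.0594]
 [-0.8845  1.8517]
 [ 1.0565  0.4721]
 [ 0.5194 -0.6696]
 [ 0.2119  0.5653]
 [-0.3163 -0.9126]
 [-0.733   0.2844]]
[[-0.3562 -0.588 ]
 [-0.6856  0.8047]]
wrist [0.6619 0.0108 0.1195 0.0063 0.0907 0.0082 0.0218]
[[-0.8646 -0.7671]
 [-0.4609  1.1087]
 [ 1.5451 -0.143 ]
 [ 0.2623 -0.3982]
 [-0.0779  0.8117]
 [-0.4101 -0.6603]
 [ 0.1185 -0.0142]]
```

```bash
sed -i 's/^CAB=.*/CAB=(.6624,.0115,.1237); S0=.006;H0=.0094/' h.py
python3 - <<'E'
from h import *
s=env.sense();q=s['ee_rot'];R0=R.from_quat([q[1],q[2],q[3],q[0]])
m=env.camera_model('wrist')
for d in [(0,0,.011),(.011,0,.011),(-.011,0,.011),(.011,0,.024)]:print(d,proj(m,s['position']+R0.apply(d)))
for a in[(-.06,0,-.03),(-.025,0,-.03)]:
  print(*rel(world(lipc(*a,S0,H0),*CAB),Rt()))
E
```

```text
(0, 0, 0.011) [[252.9854 231.1755]]
(0.011, 0, 0.011) [[252.9506 212.5999]]
(-0.011, 0, 0.011) [[253.0191 249.1261]]
(0.011, 0, 0.024) [[253.0518 205.1291]]
[-0.0007  0.0025  0.0665] [-0.0032  0.0022  0.0063]
[-0.0006  0.0026  0.1015] [-0.0032  0.0022  0.0063]
```

Run:
```python
import cv2
a=cv2.imread('pics/w1.png')
b=cv2.convertScaleAbs(a,alpha=2.2)
cv2.imwrite('pics/w1f.png',cv2.resize(b[220:384,160:350],None,fx=4,fy=3.6,interpolation=cv2.INTER_CUBIC))
```

```text
(no output)
```

View pics/w1f.png

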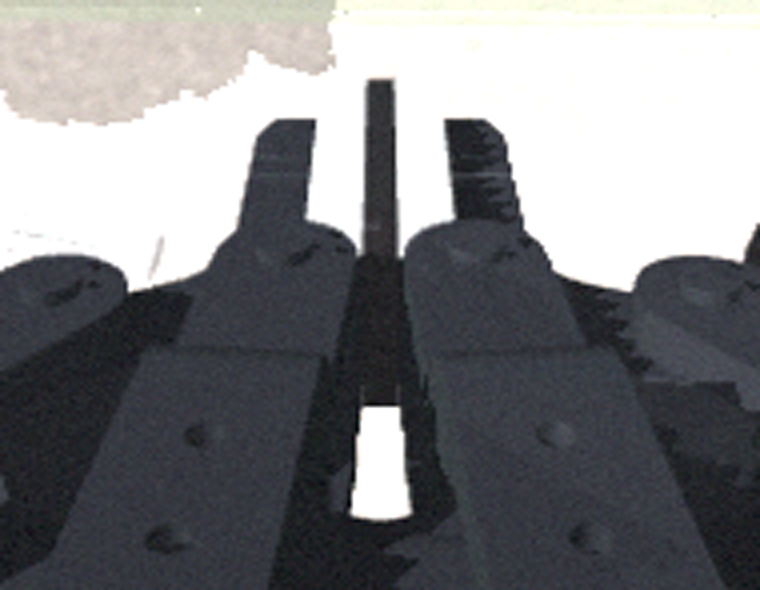

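Run:
```python
from h import *
s=env.sense();q=s['ee_rot'];R0=R.from_quat([q[1],q[2],q[3],q[0]])
m=env.camera_model('wrist');T=m['T'];f=192/np.tan(np.radians(m['vfov']/2))
C=R0.inv().apply(T[:3,3]-s['position']);print('cam in tool',C)
for u,v in[(255,242),(240,242),(270,242),(255,254)]:
  d=R0.inv().apply(T[:3,:3]@[(u-m['cx'])/f,(v-m['cy'])/f,1])
  for x in(.011,0,-.011):
    k=(x-C[0])/d[0];print(u,v,x,(C+k*d))
```

```text
cam in tool [ 0.073   0.0009 -0.1625]
255 242 0.011 [ 0.011   0.0011 -0.0274]
255 242 0 [ 0.      0.0011 -0.0034]
255 242 -0.011 [-0.011   0.0011  0.0206]
240 242 0.011 [ 0.011  -0.0055 -0.0274]
240 242 0 [ 0.     -0.0067 -0.0034]
240 242 -0.011 [-0.011  -0.0078  0.0206]
270 242 0.011 [ 0.011   0.0077 -0.0274]
270 242 0 [ 0.      0.0089 -0.0034]
270 242 -0.011 [-0.011   0.0101  0.0206]
255 254 0.011 [ 0.011   0.0011 -0.039 ]
255 254 0 [ 0.      0.0011 -0.017 ]
255 254 -0.011 [-0.011   0.0011  0.0049]
```

Run:
```python
from h import *
import cv2
s=env.sense();q=s['ee_rot'];R0=R.from_quat([q[1],q[2],q[3],q[0]])
for n in('side','top'):
  m=env.camera_model(n);im=cv2.cvtColor(env.grab_frame(n),cv2.COLOR_RGB2BGR)
  cv2.imwrite(f'pics/{n}1.png',im)
  p=proj(m,s['position']+R0.apply([(0,0,.011),(.011,0,.011),(-.011,0,.011),(0,0,-.027)]));print(n,p)
  u,v=p[0].astype(int)
  cr=im[v-40:v+40,u-50:u+50]
  cr=cv2.resize(cv2.convertScaleAbs(cr,alpha=1.6),None,fx=7,fy=7,interpolation=cv2.INTER_CUBIC)
  for k,(a,b) in enumerate(p):cv2.circle(cr,(int((a-u+50.5)*7),int((b-v+40.5)*7)),4,[(0,0,255),(0,255,0),(255,0,0),(0,255,255)][k],1)
  cv2.imwrite(f'pics/{n}1c.png',cr)
```

```text
side [[261.8785 150.4733]
 [261.0488 151.9551]
 [262.6962 149.013 ]
 [265.3274 137.8891]]
top [[269.3122 208.1125]
 [269.0718 205.4466]
 [269.5502 210.752 ]
 [270.2821 215.3278]]
```

View pics/side1c.png

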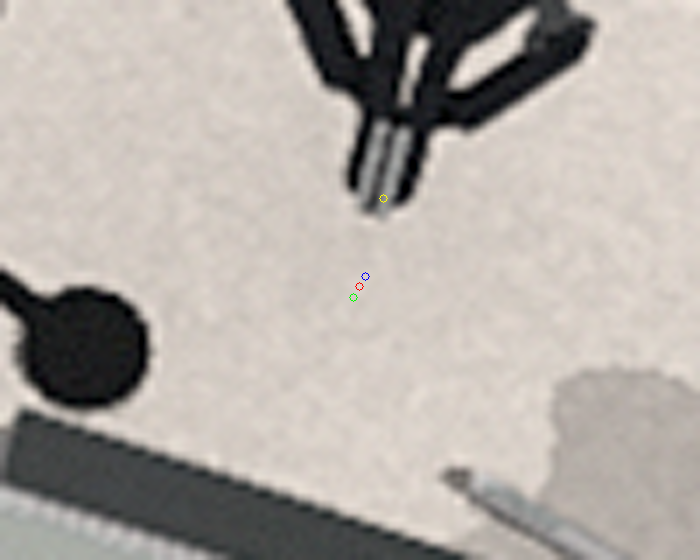

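View pics/top1c.png

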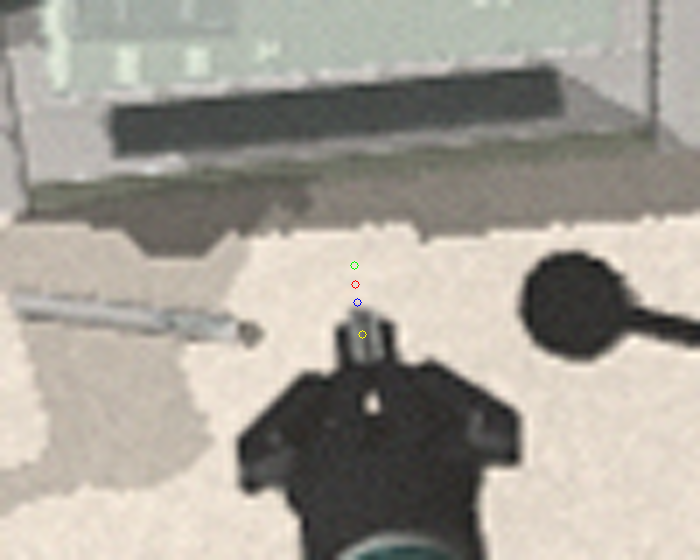

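View pics/top1.png

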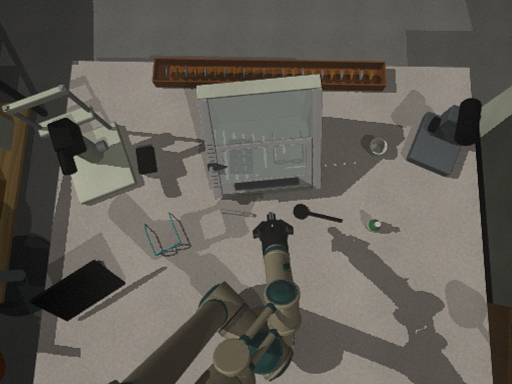

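Run:
```python
from h import *
s=env.sense();q=s['ee_rot'];R0=R.from_quat([q[1],q[2],q[3],q[0]])
print(s['position'],s['time'],s['finger_gap'],s['joint_pos'])
ms,mt=env.camera_model('side'),env.camera_model('top')
u=np.array([[265,139.8],[271.2,212.6]])
r=least_squares(lambda P:np.r_[proj(ms,P)[0]-u[0]+.5,proj(mt,P)[0]-u[1]+.5],s['position'])
print(r.x,r.fun,R0.inv().apply(r.x-s['position']))
```

```text
[ 0.4328 -0.0181  0.1909] 1.8 4.500759616698982e-05 [-0.7241 -0.2626  2.4129  1.0044  0.677   0.0055]
[ 0.4218 -0.0169  0.2191] [-0.3694 -0.0689 -0.4351  0.115 ] [ 0.0122 -0.0025 -0.0276]
```

The side view (fingertips at about (265,140)), the top view ((271,212)) and the wrist view (row 242) all put the fingertips about 27 mm behind the reported TCP. The text puts them 11 mm ahead of it. I'll go in to a depth that is safe under either reading and check again there.

Run:
```python
from h import *
print(*rel(world(lipc(-.025,0,-.03,S0,H0),*CAB),Rt()))
```

```text
[-0.0016 -0.0012  0.1016] [0.0013 0.0014 0.0031]
```

```bash
python3 -m creep '[[[0,0,0.01],[0,0,0]],[[0,0,0.025],[0,0,0]],[[0,0,0.04],[0,0,0]],[[-0.001,0,0.055],[0,0,0]],[[-0.001,0,0.07],[0,0,0]],[[-0.001,0,0.083],[0,0,0]],[[-0.001,0,0.094],[0,0,0]],[[-0.001,0,0.1],[0,0,0]],[[-0.001,0,0.1],[0,0,0]],[[-0.001,0,0.1],[0,0,0]]]'
python3 - <<'E'
from h import *
import cv2
s=env.sense();q=s['ee_rot'];R0=R.from_quat([q[1],q[2],q[3],q[0]]);print(s['position'],s['force'])
for n in('side','top','wrist'):
  m=env.camera_model(n);im=cv2.cvtColor(env.grab_frame(n),cv2.COLOR_RGB2BGR)
  cv2.imwrite(f'pics/{n}2.png',im)
  p=proj(m,s['position']+R0.apply([(0,0,.011),(0,0,-.027)]));print(n,p)
  if n=='wrist': np.save('w2.npy',m['T']);continue
  u,v=p[0].astype(int)
  cr=cv2.resize(cv2.convertScaleAbs(im[v-40:v+40,u-50:u+50],alpha=1.6),None,fx=7,fy=7,interpolation=cv2.INTER_CUBIC)
  cv2.imwrite(f'pics/{n}2c.png',cr)
E
```

```text
time: 3.05
position: [0.5021, -0.0101, 0.119]
ee_rot: [-0.023, 0.922, 0.057, 0.381]
force: [0.5, 0.5, 0.7]
finger_gap: -0.0001
[ 0.5021 -0.0101  0.119 ] [0.5452 0.4791 0.744 ]
side [[251.8143 181.4497]
 [255.0709 169.7548]]
top [[268.2175 190.6963]
 [269.0441 197.0505]]
wrist [[254.2707 231.0496]
 [254.1495 263.8692]]
```

View pics/wrist2.png

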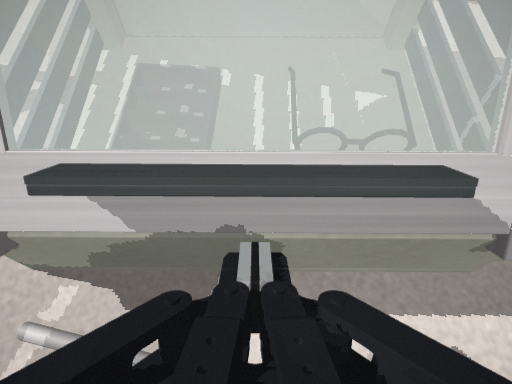

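View pics/side2c.png

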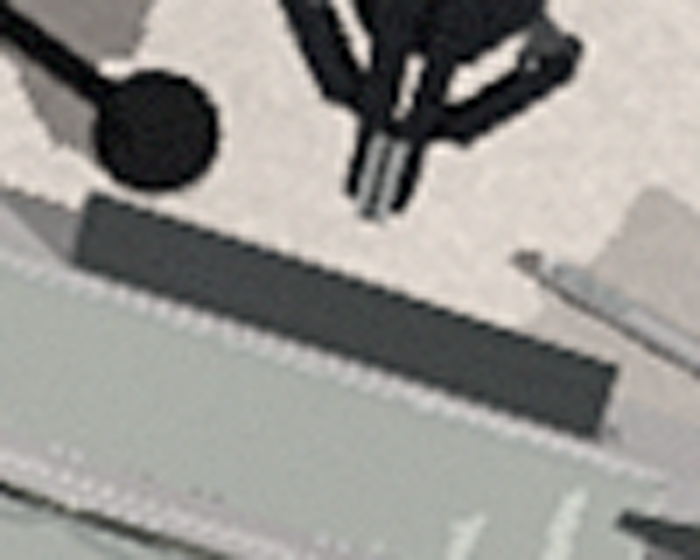

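View pics/top2c.png

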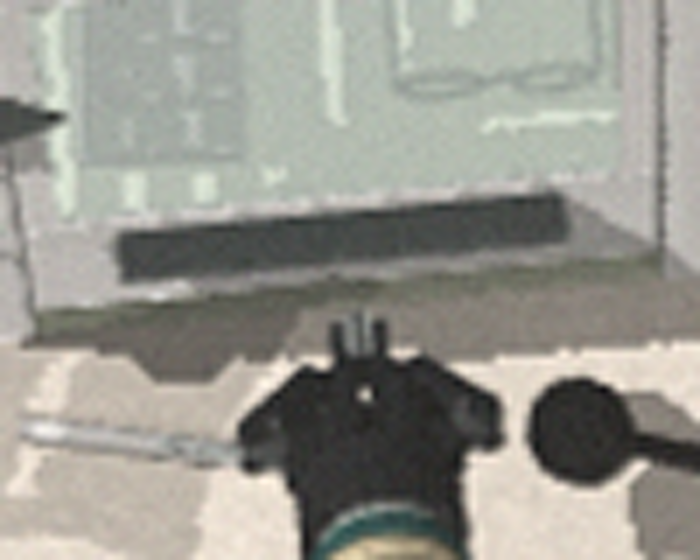

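All three views show the pads still just outside the lip, which confirms the measured offset. I'll go in another ~37 mm.

Run:
```python
from h import *
print(*rel(world(lipc(.014,0,-.03,S0,H0),*CAB),Rt()))
```

```text
[-0.0002 -0.0007  0.0407] [0.001  0.0013 0.002 ]
```

```bash
python3 -m creep '[[[0,0,0.006],[0,0,0]],[[0,-0.001,0.014],[0,0,0]],[[0,-0.001,0.022],[0,0,0]],[[0,-0.001,0.03],[0,0,0]],[[0,-0.001,0.036],[0,0,0]],[[0,-0.001,0.038],[0,0,0]],[[0,-0.001,0.038],[0,0,0]],[[0,-0.001,0.038],[0,0,0]]]'
python3 - <<'E'
from h import *
import cv2
s=env.sense();print(s['position'],s['force'])
for n in('side','top','wrist'):
  m=env.camera_model(n);im=cv2.cvtColor(env.grab_frame(n),cv2.COLOR_RGB2BGR)
  cv2.imwrite(f'pics/{n}3.png',im)
a=cv2.imread('pics/top3.png')[150:230,220:320]
b=cv2.imread('pics/side3.png')[140:220,205:305]
cv2.imwrite('pics/c3.png',np.hstack([cv2.resize(cv2.convertScaleAbs(i,alpha=1.6),None,fx=4,fy=4,interpolation=cv2.INTER_CUBIC) for i in(a,b)]))
E
```

```text
time: 4.2
position: [0.5281, -0.0042, 0.0921]
ee_rot: [-0.023, 0.922, 0.058, 0.381]
force: [-0.0, 0.7, 0.1]
finger_gap: -0.0003
[ 0.5281 -0.0042  0.0921] [-0.0337  0.6713  0.115 ]
```

View pics/wrist3.png

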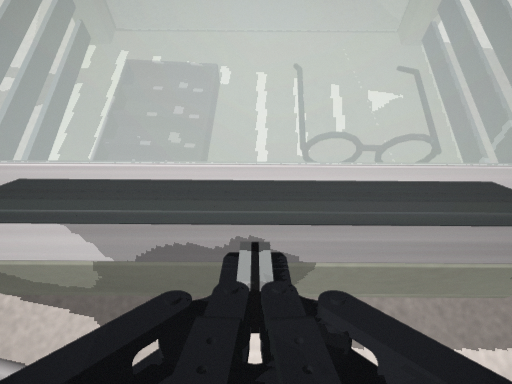

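View pics/c3.png

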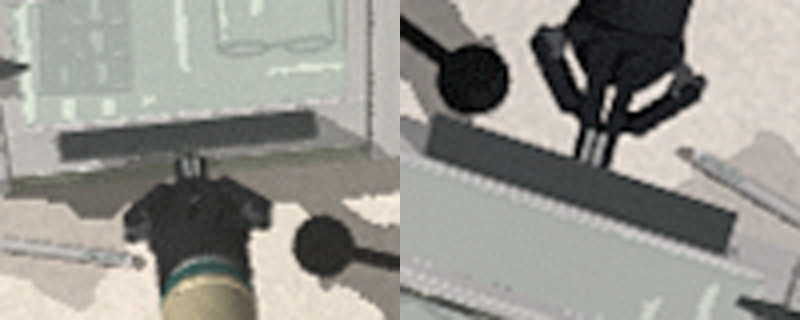

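```bash
python3 -m creep '[[[0.003,0,0],[0,0,0]],[[0.006,0,0],[0,0,0]],[[0.009,0,0],[0,0,0]],[[0.011,0,0],[0,0,0]],[[0.013,0,0],[0,0,0]],[[0.015,0,0],[0,0,0]],[[0.017,0,0],[0,0,0]],[[0.019,0,0],[0,0,0]],[[0.022,0,0],[0,0,0]],[[0.025,0,0],[0,0,0]],[[0.028,0,0],[0,0,0]],[[0.03,0,0],[0,0,0]]]'
python3 - <<'E'
from h import *
import cv2
s=env.sense();print(s['position'],s['force'],s['joint_pos'])
for n in('side','wrist'):
  cv2.imwrite(f'pics/{n}4.png',cv2.cvtColor(env.grab_frame(n),cv2.COLOR_RGB2BGR))
E
```

```text
time: 5.85
position: [0.5495, -0.0015, 0.1133]
ee_rot: [-0.023, 0.922, 0.058, 0.381]
force: [-1.7, -0.7, -1.5]
finger_gap: -0.0
[ 0.5495 -0.0015  0.1133] [-1.7185 -0.6666 -1.5448] [-0.3738  0.1174  2.3943  1.8156  0.3548 -0.6301]
```

View pics/wrist4.png

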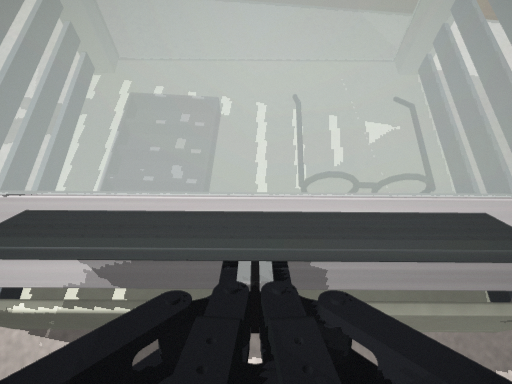

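View pics/side4.png

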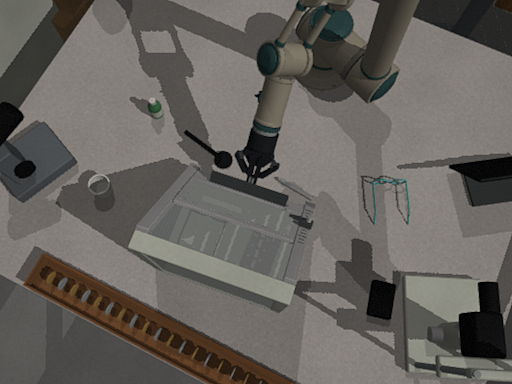

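```bash
cat >> h.py <<'E'
def face():
    s=env.sense();p=R.from_euler('z',-CAB[2]).apply(s['position']-[CAB[0],CAB[1],0])-O
    return np.array([p@Fx+H0,p@Fy,p@Fz-.043]) # x to rail, y, z on sash scale
E
python3 - <<'E'
from h import *
print(face(), 'sash est',face()[2]+.016, env.sense()['force'])
E
python3 -m creep '[[[0.003,0,0],[0,0,0]],[[0.006,0,0],[0,0,0]],[[0.01,0,0],[0,0,0]],[[0.014,0,0],[0,0,0]],[[0.018,0,0],[0,0,0]],[[0.022,0,0],[0,0,0]],[[0.026,0,0],[0,0,0]],[[0.03,0,0],[0,0,0]],[[0.034,0,0],[0,0,0]],[[0.037,0,0],[0,0,0]],[[0.039,0,0],[0,0,0]],[[0.04,0,0],[0,0,0]]]'
python3 - <<'E'
from h import *
import cv2
s=env.sense();print(face(),s['force'],s['joint_pos'])
print(*rel(world(lipc(.012,0,.04-.016,0,H0),*CAB),Rt()))
np.save('w5.npy',env.camera_model('wrist')['T'])
for n in('side','wrist','top'):
  cv2.imwrite(f'pics/{n}5.png',cv2.cvtColor(env.grab_frame(n),cv2.COLOR_RGB2BGR))
E
```

```text
[0.0115 0.0011 0.0067] sash est 0.022666699586104136 [-0.5403 -1.4412  0.7454]
time: 7.45
position: [0.5775, 0.0021, 0.1414]
ee_rot: [-0.023, 0.922, 0.058, 0.381]
force: [-1.2, -1.9, -0.5]
finger_gap: -0.0
[0.0116 0.0012 0.0461] [-1.2384 -1.8565 -0.4587] [-0.3285  0.0931  2.2989  1.5124  0.3143 -0.2725]
[-0.0221  0.0011  0.0004] [-0.0002  0.0018  0.0025]
```

View pics/wrist5.png

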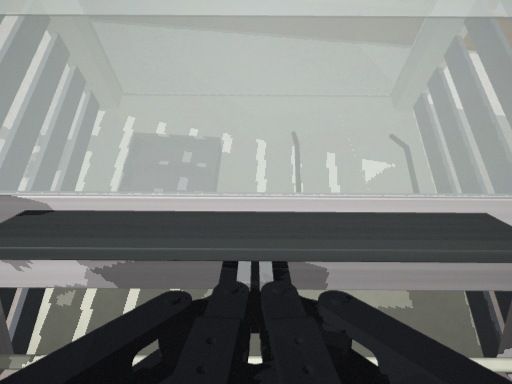

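```bash
python3 -m creep '[[[0.002,0,0],[0,0,0]],[[0.005,0,0],[0,0,0]],[[0.008,0,0],[0,0,0]],[[0.011,0,0],[0,0,0]],[[0.014,0,0],[0,0,0]],[[0.016,0,0],[0,0,0]],[[0.018,0,0],[0,0,0]],[[0.019,0,0],[0,0,0]],[[0.02,0,0],[0,0,0]],[[0.02,0,0],[0,0,0]]]'
python3 - <<'E'
from h import *
import cv2
s=env.sense();print(face(),s['force'],s['joint_pos'])
for n in('side','top'):
  cv2.imwrite(f'pics/{n}6.png',cv2.cvtColor(env.grab_frame(n),cv2.COLOR_RGB2BGR))
a=cv2.imread('pics/side6.png')[160:260,190:330];cv2.imwrite('pics/side6c.png',cv2.resize(cv2.convertScaleAbs(a,alpha=1.5),None,fx=5.5,fy=5.5,interpolation=cv2.INTER_CUBIC))
a=cv2.imread('pics/top6.png')[130:210,190:330];cv2.imwrite('pics/top6c.png',cv2.resize(cv2.convertScaleAbs(a,alpha=1.5),None,fx=5.5,fy=5.5,interpolation=cv2.INTER_CUBIC))
E
```

```text
time: 8.85
position: [0.5915, 0.004, 0.1556]
ee_rot: [-0.023, 0.922, 0.058, 0.381]
force: [-1.7, -0.5, -0.7]
finger_gap: -0.0
[0.0117 0.0013 0.0661] [-1.7028 -0.5378 -0.6967] [-0.3088  0.0859  2.2517  1.3534  0.3083 -0.0906]
```

View pics/side6c.png

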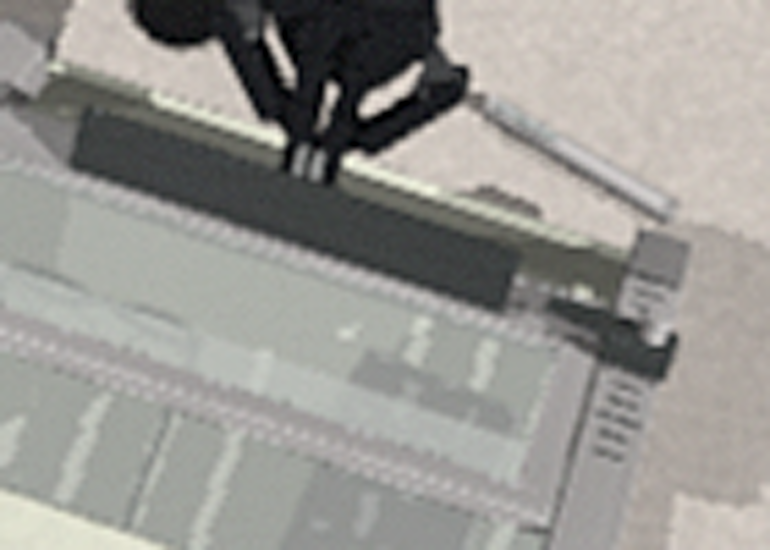

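View pics/top6c.png

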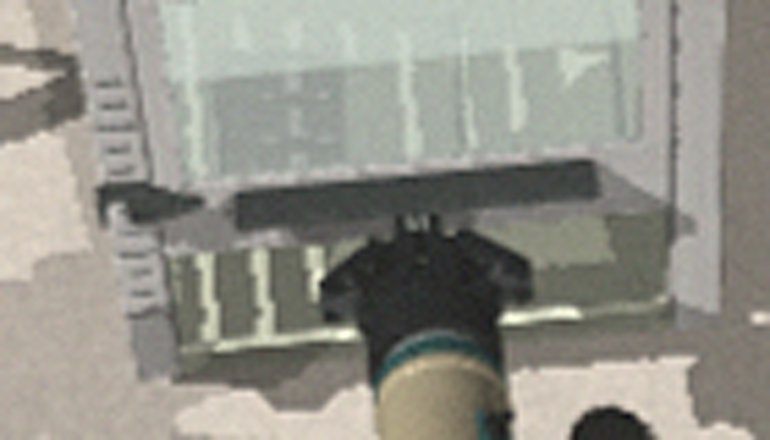

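```bash
cat > fit6.py <<'E'
from h import *
ms,mt=env.camera_model('side'),env.camera_model('top')
S=lambda *p:np.array(p)/5.5+[190,160]
T=lambda *p:np.array(p)/5.5+[190,130]
L=[(ms,(-.032,-.11,.005),S(90,107)),(ms,(-.032,.11,.005),S(521,255)),(ms,(0,.11,.005),S(503,308)),(ms,(0,-.11,.005),S(75,167)),
(mt,(-.032,.11,-.005),T(237,230)),(mt,(-.032,-.11,-.005),T(600,197)),(mt,(0,.11,.005),T(235,193)),(mt,(0,-.11,.005),T(595,160))]
def f(v):
    return np.concatenate([proj(m,world(lipc(*a,v[0],v[1])[None],*CAB))[0]-u for m,a,u in L]+[[(v[1]-H0)/.003]])
r=least_squares(f,[.08,H0],loss='soft_l1');print(r.x);print(f(r.x)[:-1].reshape(-1,2))
P=[(ms,S(550,300)),(mt,T(205,204))]
g=lambda v:np.concatenate([proj(m,world(lipc(0,.128,0,v[0],v[1])[None],*CAB))[0]-u for m,u in P])
r=least_squares(g,[.09,.02]);print(r.x,g(r.x))
E
python3 fit6.py
```

```text
[0.0795 0.0108]
[[-1.3835  0.3372]
 [ 0.1696  0.1269]
 [ 0.1453  0.6758]
 [-0.9548 -0.2311]
 [-0.065   1.055 ]
 [ 0.1724  0.5359]
 [-0.0619  0.1994]
 [-0.337  -0.2145]]
[0.0897 0.0278] [-0.3593 -0.0927 -0.1997  0.0496]
```

```bash
python3 -m creep '[[[0.002,0,0],[0,0,0]],[[0.004,0,0],[0,0,0]],[[0.006,0,0],[0,0,0]],[[0.0075,0,0],[0,0,0]],[[0.0085,0,0],[0,0,0]],[[0.009,0,0],[0,0,0]],[[0.009,0,0],[0,0,0]],[[0.009,0,0],[0,0,0]]]'
python3 -c "
from h import *
print(face(),env.sense()['force'],env.sense()['joint_pos'])"
python3 -m creep '[[[-0.002,0,0],[0,0,0]],[[-0.006,0,0],[0,0,0]],[[-0.01,0,0],[0,0,0]],[[-0.01,0,-0.01],[0,0,0]],[[-0.01,0,-0.025],[0,0,0]],[[-0.01,0,-0.04],[0,0,0]],[[-0.01,0,-0.055],[0,0,0]],[[-0.01,0,-0.07],[0,0,0]],[[-0.01,0,-0.085],[0,0,0]],[[-0.01,0,-0.1],[0,0,0]],[[-0.01,0,-0.11],[0,0,0]],[[-0.01,0,-0.11],[0,0,0]]]'
python3 - <<'E'
from h import *
import cv2
s=env.sense();print(face(),s['force'],s['joint_pos'],s['time'])
for n in('side','top','wrist'):
  if n=='wrist':np.save('w7.npy',env.camera_model('wrist')['T'])
  cv2.imwrite(f'pics/{n}7.png',cv2.cvtColor(env.grab_frame(n),cv2.COLOR_RGB2BGR))
a=cv2.imread('pics/side7.png')[160:260,190:330];cv2.imwrite('pics/side7c.png',cv2.resize(cv2.convertScaleAbs(a,alpha=1.5),None,fx=5.5,fy=5.5,interpolation=cv2.INTER_CUBIC))
E
```

```text
time: 9.95
position: [0.5978, 0.0048, 0.1619]
ee_rot: [-0.023, 0.922, 0.058, 0.381]
force: [-2.1, 0.1, 0.7]
finger_gap: -0.0002
[0.0116 0.0013 0.0751] [-2.1259  0.1018  0.6691] [-0.3004  0.0836  2.2305  1.283   0.3081 -0.0106]
time: 11.45
position: [0.5136, -0.006, 0.2333]
ee_rot: [-0.023, 0.922, 0.058, 0.382]
force: [-0.1, 0.0, 0.3]
finger_gap: -0.0001
[-0.0988  0.001   0.0655] [-0.1315  0.0177  0.2649] [-0.4458 -0.1701  2.2309  0.8358  0.5388  0.3834] 11.45
```

View pics/wrist7.png

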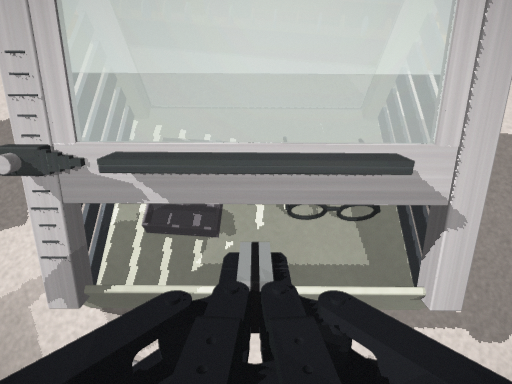

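View pics/side7c.png

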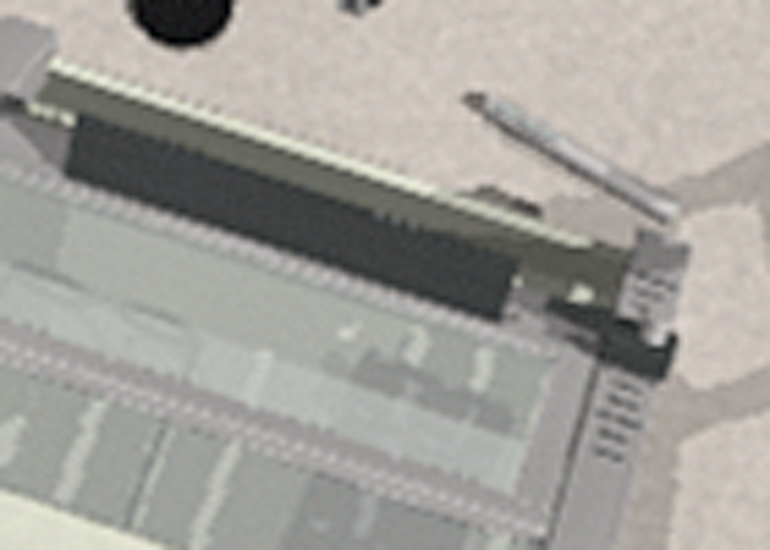

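The wrist view shows the lip at (98..414, 152..175) about level with the pointer tip at about (87,162). I'll work out the difference.

Run:
```python
import cv2,numpy as np
a=cv2.convertScaleAbs(cv2.imread('pics/wrist7.png'),alpha=1.3)
cv2.imwrite('pics/w7c.png',np.hstack([cv2.resize(i,None,fx=5,fy=5,interpolation=cv2.INTER_CUBIC) for i in(a[130:200,60:140],a[130:200,360:440])]))
```

```text
(no output)
```

View pics/w7c.png

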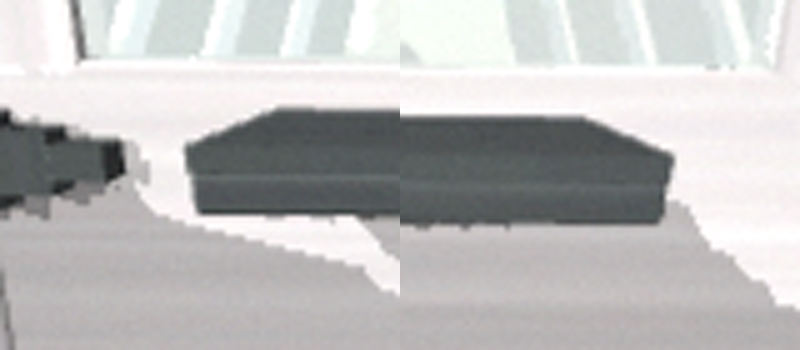

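Run:
```python
from h import *
m=dict(env.camera_model('wrist'));m['T']=np.load('w7.npy')
A={'ob':[((-.032,.11,-.005),(99.4,172.6)),((-.032,-.11,-.005),(412,174.6))],
'rt':[((0,.11,.005),(115,151.6)),((0,-.11,.005),(396.6,153.4))],
'ot':[((-.032,.11,.005),(97.2,159.6)),((-.032,-.11,.005),(414.6,161))],
'ot2':[((-.032,.11,.005),(97.5,165)),((-.032,-.11,.005),(414,166.6))]}
for ks in(('ob','rt'),('ob','rt','ot'),('ob','rt','ot2')):
  L=sum([A[k] for k in ks],[])
  def f(v):
    cab=(CAB[0],CAB[1]+v[2],CAB[2]+v[3])
    return np.concatenate([proj(m,world(lipc(*a,v[0],v[1])[None],*cab))[0]-u for a,u in L]+[[(v[1]-H0)/.003,v[2]/.003,v[3]/.01]])
  r=least_squares(f,[.09,H0,0,0]);print(ks,r.x);print(f(r.x)[:-3].reshape(-1,2))
  cab=(CAB[0],CAB[1]+r.x[2],CAB[2]+r.x[3])
  for hp in(.016,.022,.028):
    g=lambda v:proj(m,world(lipc(0,.128+v[1],0,v[0],hp)[None],*cab))[0]-[85,162]
    q=least_squares(g,[.09,0]);print(hp,q.x)
```

```text
('ob', 'rt') [ 0.0897  0.0082 -0.0007 -0.0047]
[[-0.4779  0.413 ]
 [ 0.4639  0.2202]
 [ 0.4933 -0.2319]
 [-0.5513 -0.4464]]
0.016 [0.0876 0.0032]
0.022 [0.0888 0.0001]
0.028 [ 0.09  -0.003]
('ob', 'rt', 'ot') [ 0.0896  0.0083 -0.0007 -0.0042]
[[-0.4067  0.6469]
 [ 0.4921  0.319 ]
 [ 0.5375 -0.0222]
 [-0.5416 -0.3532]
 [-0.0991 -0.4348]
 [-0.047  -0.1615]]
0.016 [0.0877 0.0032]
0.022 [0.0889 0.0001]
0.028 [ 0.0901 -0.003 ]
('ob', 'rt', 'ot2') [ 0.0882  0.0083 -0.0007 -0.0044]
[[-0.2542  2.5681]
 [ 0.2255  2.3079]
 [ 0.6629  1.7243]
 [-0.7518  1.4517]
 [-0.2394 -3.8695]
 [ 0.2829 -3.7292]]
0.016 [0.0876 0.0032]
0.022 [0.0888 0.0001]
0.028 [ 0.09  -0.003]
```

The lip measures 0.090 and the pointer 0.089 on the sash scale, so they agree to about 1 mm. The tool is well clear and the torch and paddle have the same pixels as at the start. One last stillness check, then I'll hand in.

```bash
python3 -m creep '[[[0,0,-0.01],[0,0,0]],[[0,0,-0.02],[0,0,0]],[[0,0,-0.02],[0,0,0]],[[0,0,-0.02],[0,0,0]],[[0,0,-0.02],[0,0,0]]]'
python3 - <<'E'
from h import *
import cv2
a=cv2.imread('pics/top7.png').astype(int);b=cv2.cvtColor(env.grab_frame('top'),cv2.COLOR_RGB2BGR).astype(int)
d=abs(a-b).max(2)
print('lip/pointer area diff',d[150:182,205:305].mean(), 'noise',d[80:100,205:305].mean())
z=cv2.imread('pics/top0.png').astype(int)
for n,(u,v) in dict(spec=(165,235),occl=(315,213),pen=(238,213),drops=(376,226),case=(147,160),pot=(378,146)).items():
  t=z[v-12:v+12,u-22:u+22].astype(np.uint8); w=b[v-20:v+20,u-30:u+30].astype(np.uint8)
  r=cv2.matchTemplate(w,t,cv2.TM_CCOEFF_NORMED);_,mx,_,l=cv2.minMaxLoc(r);print(n,round(mx,2),(l[0]-8,l[1]-8))
print(env.sense()['force'],env.sense()['dq'])
E
```

```text
time: 12.22
position: [0.4996, -0.0075, 0.2467]
ee_rot: [-0.023, 0.922, 0.058, 0.381]
force: [0.2, 0.1, 0.6]
finger_gap: -0.0004
lip/pointer area diff 2.8003125 noise 2.5095
spec 0.93 (0, 0)
occl 0.98 (0, 0)
pen 0.36 (-8, -4)
drops 0.53 (0, 0)
case 1.0 (0, 0)
pot 0.99 (0, 0)
[-0.3136  0.57    0.0666] [ 0.0005  0.0012  0.0016 -0.0022  0.0008  0.0002]
```

```bash
python3 -c "
from bench import env
print(env.finish_job())"
```

```text
the job is handed in; nothing more can be done
None
```

I pushed the window up with shut fingers under the lip, with about 2 N of wrist force at each stop. I then backed the tool out and handed the job in at about 12 s; no verdict is reported.

**Level:** the last wrist view put the lip at 89.7 mm and the pointer tip at about 89 mm on the sash scale. They agree to about 1 mm, or 2 mm allowing for how far the tip stands out. The window did not move between the last two top views, and the tool was well clear.

**Bystanders:**
- The spectacles, paddle, case and pot matched their starting place in the top view with no shift.
- The bottle also showed no shift, but the match was weak (0.53) because the arm's shadow had changed.
- The torch match failed (0.36), probably for the same reason. In the side view the torch's tip was at the same pixel as at the start.
- I did not check the trial frame and lens tray separately; nothing went inside the cabinet.

**Disagreements:**
- All three cameras showed the fingertips about 27 mm behind the reported TCP, while the text puts them 11 mm ahead. I used the measured offset.
- Before the last push, the finger position gave a lip reading 2.6 mm above the side and top cameras' reading (82.1 against 79.5 mm). That is within the 7 mm allowed.

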